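# Press a pellet die in the ratchet press and back the press off

## Robot

A 6-joint arm with a two-finger parallel gripper is mounted at the origin on a cart in front of the work surface, level with it; the furniture and walls round the work are solid. World frame = base frame: x ahead of the robot, y to its left, z up, the work surface at z = 0. Lengths are in m, angles in rad, forces in N, time in s.
With the tool pointing down it reaches from about 0.425 to 0.95 m from the base axis. Payload 14.7 kg.
Tool frame: the origin (TCP) lies on the front face of the gripper's body, between the roots of the fingers; the fingertips stand 73 mm ahead of it and the grasp point (between the pads) lies 54 mm ahead of it; z points along the fingers, y is the direction in which the jaws open and shut (so a half turn about z gives the same grasp; the last joint's range is limited). The gripper opens to 85 mm and grips with 20 to 120 N. Pads are 22 mm wide; open, the fingers measure 114 mm over their backs; the gripper's body (76 mm by 85 mm) begins 54 mm behind the grasp point. The pads swing forward as they close: fully open they stand 13 mm farther back than shut.
Start: joints at [1.294, 0.48, 1.596, -0, 1.065, -0.047], TCP at [0.148, 0.633, 0.304] pointing down, gripper open.
Joint ranges: [-2.75, 2.75], [-0.82, 2.05], [0.23, 2.67], [-1.56, 4.7], [0.09, 2.69], [-2.92, 2.92]. Speed limits (rad/s): [1.89, 1.89, 2.39, 3.01, 3.01, 3.01].

## Interface

Orientations are given as a rotation vector (axis times angle).
In Python, from workcell import state, eyes, ticket, recognise, landmark_of gives the robot as it stands. The module is installed in compiled form; this text tells all that it offers.
- The arm moves only by the tool play_rows, never from a script. Its argument "series" is a list of rows, each an object with "turn": the turn, a rotation vector about the tool's x, y, z in degrees, a list of three; "delta_pos": the shift along the tool's x, y, z in mm, a list of three; "hand": the finger opening in mm, from 0 to 85.4. In form: [{"turn": [ax, ay, az], "delta_pos": [x, y, z], "hand": hand}, ...]. A call has 1 to 20 rows; each row is the pose to reach, as a shift and turn from the pose measured when the call began, along the tool's axes at that moment; what a row does not reach only later rows make up. A row lasts 1/10 s, in which the tool goes at most 50 mm and 8.59 degrees, less where a joint would pass 70% of its speed; a pose out of reach is approached as far as the arm can. A call with a gripper value outside its range is refused whole. The fingers move at their own pace and stop on an object; "force" is the grip in N (left out, the last holds). Time passes only in rows, so rows that repeat a pose let the fingers close. It gives the time, the measured TCP pose, the force and the opening at its end, in the units of the state.
- state(): the state, without advancing time (a new reading comes with each control period).
- eyes.grab_frame(name): name is "side" or "top" or "wrist"; returns the picture (480x640x3 uint8, blue, green, red); there is no depth.
- eyes.calibration(name): a dict with "fx", "fy", "cx", "cy" (pixels), "D" ([k1, k2, p1, p2, k3] as OpenCV has them; the pictures are not rectified), "rvec" (rotation vector, rad) and "tvec" (3), from world to camera coordinates, as OpenCV has them; the wrist camera has in their place "tool_from_camera" (4x4, takes a point from camera to tool coordinates, whose origin is the TCP and whose axes are the flange's). Camera axes: x right, y down, z forward; pixel columns grow to the right and rows downward; lengths in m; the calibration is good to about 2 mm. A picture is of the moment at which its call begins: read the wrist's pose just before it. calibration takes no time and is no camera call.
- ticket.job_done(): hands the job in, once; it reports no verdict.
Trained networks look in the newest picture that a camera, given by its name, has taken for a name from the list of things; names that differ only in an ending like _2 or _b are one class to them, and where a whole thing is asked for, a point or a joint stands for the part that bears it (a point fixed in the world has none). Each returns a list of dicts, best first, with "p" (0 to 1); they miss things now and then, are a little off and sometimes report something else, mostly with a low value. They report only what shows in the picture. A call takes as long as a camera call.
- recognise(camera, query): "rect" ([left, top, right, bottom] in pixels, round what is visible of it).
- landmark_of(camera, query): "position" ([column, row] in pixels: a listed point, or the origin of a listed thing).
The state is a dict: "clock": time; "q": joint angles; "dq": joint speeds; "joint_efforts": joint torques, N m; "tcp_pos": TCP position; "ee_rot": TCP orientation; "ft_force": force on the tool from outside, world axes, zero at the start; "moment": the same for the moment, N m; "grip_width": finger opening in m.
Only numpy, scipy, OpenCV 4.12 (cv2) and the standard library are available. Lean on these libraries where they do the work, as an engineer would, in place of code of your own. Each camera call takes 0.05 s, during which the arm holds its last target.

## Task

Press the closed pellet die in the hand press: wind the knob clockwise, click by click, until the die bears a firm load of about 15 newtons (10 to 26 will do, 40 would ruin it), then take the hand off the knob and let the ratchet alone hold the load for a second. After that throw the pawl back out of the teeth by its red ball and turn the knob all the way back to its open stop, leaving the pawl thrown back. Never force the knob back against the pawl, and leave the bottle, beaker and vial where they stand.

Things in the scene. Friction and masses are not known exactly. Their poses are not given: they have to be found in the camera images.
- press: hand press fixed on the freezer lid, level, turned about the vertical: grey base plate 247 x 110 x 12 mm (x -115 to 132, y -55 to 55 mm in its own frame). Origin on the lid surface under the knob's upright axis; the steel die barrel lies at +x of the knob (axis 25 mm up), the pawl with its blue fork stands at -x, on the robot's side.
- wheel (a joint): angle (rad) of the wheel with knob, tooth ring and cam, one rigid part: 0 at the open stop, grows clockwise seen from above, end stop 1.95. 36 teeth, a click every 0.1745 rad, at 0.034 + k x 0.1745: with the pawl down it turns forward only and, let go under load, settles back to the last click passed. Own friction 0.01 N m plus 0.05 N m per rad/s.
- knob: black upright bar handle on top of the wheel, 52 mm long (its own x), 14 mm thick (its own y), from 80 to 116 mm above the lid, white stroke on top at its +x end; pinch it across its 14 mm. Nothing else of the wheel stands above 80 mm. Origin on the knob axis on the lid surface. At wheel angle 0 its x lies along the press's x.
- knob_grip (a point): point on the knob axis, 99 mm above the lid, in the middle of the bar handle; turns with the knob (x along the bar). Torque felt here: a load F on the die pushes the knob back with F x 14 mm x sin(2.27 - wheel angle), 0.02 to 0.03 N m more while turning on and as much less while holding still: 10 N feels like 0.13 N m, 18 N like 0.22 N m, 26 N like 0.31 N m.
- ratchet_ring: ring of saw teeth on top of the wheel, radius 40 to 50 mm, tips 54 mm above the lid; fixed to the wheel
- cam: brass eccentric disc under the wheel, fixed to it, radius 20 mm, 15 to 37 mm above the lid, its centre 14 mm off the knob axis; origin on the knob axis on the lid surface. It first touches the plunger at a wheel angle of about 0.33 rad, then pushes it along the press's +x by 9 to 14 mm per rad.
- plunger: steel plunger of the die, 30 mm round head facing the cam, sliding along the press's x; origin at the centre of the head's face. It first slides in loosely (about 2 N) by 1 to 9 mm, different each time and not to be seen; then it meets the charge and the load rises by about 4 N per mm, 7 to 10 N a click.
- pawl (a joint): angle (rad) of the pawl: about 0 with its nose down in the teeth (up to 0.12 riding over a tooth), 1.0 thrown fully back against its stop. Hinge along the press's y, 95 mm from the knob axis on the press's -x side, 66 mm above the lid. It falls by its own weight to either side: past about 0.6 it falls back and stays back.
- pawl_nose: steel arm of the pawl with the nose that rests in the teeth, 50 mm long, pointing from the hinge to the knob axis; fixed to the pawl. Top of the arm about 67 mm above the lid when down.
- pawl_ball (a point): centre of the red ball (16 mm diameter) on the pawl's upright lever. Pawl down: 76 mm from the knob axis towards the press's -x and 119 mm above the lid; thrown back: 129 mm and 111 mm. Push or draw it level away from the knob by 45 to 55 mm, 1 to 5 N under load. As the nose leaves the teeth the wheel springs back until the load is gone.
- sample_bottle: bystander: white wide-mouth bottle, 46 mm diameter, 92 mm tall, origin at the centre of its foot
- beaker: bystander: glass beaker, 55 mm diameter, 68 mm tall, origin at the centre of its foot
- vial: bystander: small amber vial with green cap, 22 mm diameter, 46 mm tall, origin at the centre of its foot

How it is judged:
On the way, in this order (a step that is already met when the one before it is completed fails the run):
1. the die stands under 10 to 26 N, held by the pawl alone with the gripper off the knob (contact force between cam and plunger between 10 and 26 N and value of joint pawl below 0.2 rad and contact force between the fingers and knob below 0.1 N), for 0.6 s.
2. the pawl is thrown back (value of joint pawl above 0.8 rad), for 0.2 s.
At the end, for the whole second after the job is handed in: the knob is back within 0.15 rad of its open stop, the cam is off the plunger, and the pawl lies thrown back (beyond 0.8 rad) (value of joint wheel below 0.15 rad and value of joint pawl above 0.8 rad and contact force between cam and plunger below 0.5 N); the robot touches nothing.
It fails at once if the die is overloaded: 40 N or more on the plunger (contact force between cam and plunger above 40 N).
It fails at once if the knob is forced against the pawl: more than 18 N between pawl and teeth (contact force between pawl_nose and ratchet_ring above 18 N).
It fails at once if the bottle, beaker or vial is moved by more than 25 mm (distance of any of sample_bottle, beaker, vial from where it was at the start of the episode above 0.025 m).
It also fails if it takes over 51 s, if anything falls off the work surface, if the arm or the gripper's body presses on something with over 40 N, if the wrist force passes 120 N, or if a joint passes its speed limit or range.

## Working session

There is one attempt and no reset: what is moved stays moved. The work goes in short steps, Python scripts to look and compute and a tool call to move; the robot and the scene stay as the last step left them, time stands still between calls to the robot, and variables do not carry over. Pictures are saved under pics/ and viewed, and the job is handed in when it is done.

Besides the shell and the picture viewer there is one more tool, called after "Request:" as a command line: name --argument value ..., lists and objects as JSON in quotes. play_rows: Moves the arm, as the interface text tells. Its arguments: {"type":"object","properties":{"series":{"type":"array","items":{"type":"object","properties":{"turn":{"type":"array","items":{"type":"number"}},"delta_pos":{"type":"array","items":{"type":"number"}},"hand":{"type":"number"}}}},"force":{"type":"number"}},"required":["series"]}

```bash
mkdir -p pics; cat > h.py <<'E'
import numpy as np, cv2
from workcell import state, eyes, ticket, recognise, landmark_of
from scipy.spatial.transform import Rotation as R
def cam(name):
    c=eyes.calibration(name); K=np.array([[c['fx'],0,c['cx']],[0,c['fy'],c['cy']],[0,0,1]]); D=np.array(c['D'],float)
    if 'rvec' in c:
        Rm=cv2.Rodrigues(np.array(c['rvec'],float))[0]; t=np.array(c['tvec'],float).ravel()
    else:
        s=state(); T=np.eye(4); T[:3,:3]=R.from_rotvec(s['ee_rot']).as_matrix(); T[:3,3]=s['tcp_pos']
        W=np.linalg.inv(T@np.array(c['tool_from_camera'])); Rm=W[:3,:3]; t=W[:3,3]
    return K,D,Rm,t
def proj(name,P,C=None):
    K,D,Rm,t=C or cam(name); return cv2.projectPoints(np.atleast_2d(np.array(P,float)),cv2.Rodrigues(Rm)[0],t,K,D)[0][:,0]
def onplane(name,px,z,C=None):
    K,D,Rm,t=C or cam(name); u=cv2.undistortPoints(np.array([[px]],float),K,D)[0,0]
    d=Rm.T@np.array([u[0],u[1],1]); o=-Rm.T@t; return o+d*(z-o[2])/d[2]
E
cat > a.py <<'E'
from h import *
for n in ['side','top','wrist']:
    im=eyes.grab_frame(n); cv2.imwrite(f'pics/{n}0.png',im)
    C=cam(n); print(n,'campos',(-C[2].T@C[3]).round(3))
    for q,z in [('knob_grip',.099),('pawl_ball',.119),('press',0),('knob',0),('sample_bottle',0),('beaker',0),('vial',0)]:
        r=landmark_of(n,q)[:1]
        for e in r: print(n,q,round(e['p'],2),np.round(e['position'],1),onplane(n,e['position'],z,C).round(4))
s=state();print(s)
E
python3 a.py
```

```text
side campos [0.443 0.406 0.684]
side knob_grip 0.77 [308.7 237.1] [ 0.5356 -0.2463  0.099 ]
side pawl_ball 0.64 [357.5 238.6] [ 0.4571 -0.2312  0.119 ]
side press 0.72 [306.5 279.2] [ 0.5396 -0.2474  0.    ]
side sample_bottle 0.97 [164.4 314.1] [ 0.7567 -0.1368  0.    ]
top campos [ 0.325 -0.229  1.125]
top knob_grip 0.76 [320.5 239.3] [ 0.532  -0.2428  0.099 ]
top pawl_ball 0.67 [312.7 276.6] [ 0.4568 -0.2276  0.119 ]
top press 0.7 [321.  247.4] [ 0.5345 -0.2451  0.    ]
top knob 0.59 [320.2 247.7] [ 0.5339 -0.2434  0.    ]
top sample_bottle 0.69 [265.1 145.6] [ 0.7629 -0.1228  0.    ]
top beaker 0.92 [306.5 353.8] [ 0.3129 -0.2145  0.    ]
top vial 0.48 [360.6 348.1] [ 0.324  -0.3256  0.    ]
wrist campos [0.074 0.65  0.375]
{'clock': 1.2, 'q': array([ 1.29439756e+00,  4.80163381e-01,  1.59632577e+00,  8.23266213e-06,
        1.06510996e+00, -4.66173347e-02]), 'dq': array([-0.00038199,  0.00200624,  0.00038129,  0.00017487, -0.00023674,
       -0.00083942]), 'joint_efforts': array([ 1.74603829e-04, -9.50505996e+01, -4.30630553e+01, -3.18074044e-04,
        1.52977569e-03, -1.09677524e-05]), 'tcp_pos': array([0.14802955, 0.63289727, 0.30391071]), 'ee_rot': array([-3.60151578e-01, -3.12087232e+00,  8.19431321e-06]), 'ft_force': array([0.44700394, 0.92712906, 0.36712543]), 'moment': array([0.00277286, 0.03700435, 0.00627136]), 'grip_width': 0.08557260867528446}
```

View pics/side0.png

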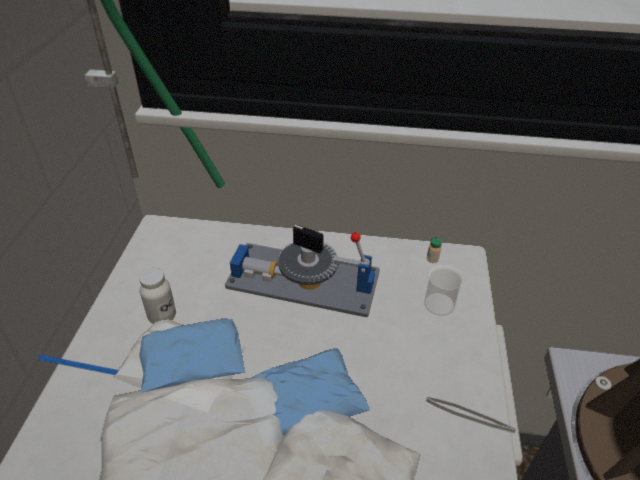

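View pics/top0.png

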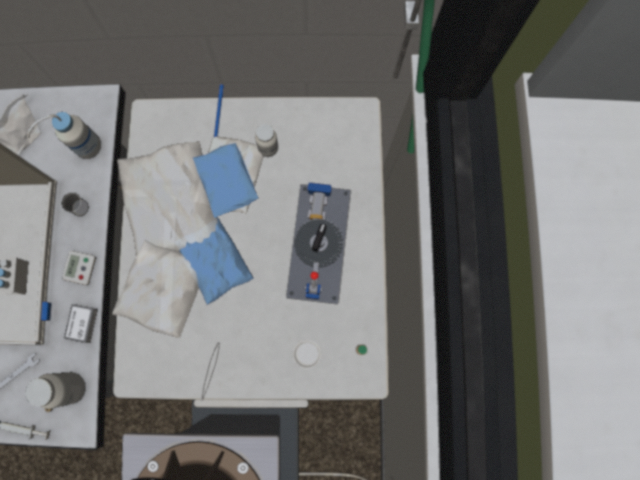

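```bash
cat > b.py <<'E'
from h import *
c=eyes.calibration('wrist'); print(np.round(c['tool_from_camera'],3),c['fx'])
s=state(); Rt=R.from_rotvec(s['ee_rot']).as_matrix()
w=np.array([[.148,.633,.304],[.38,.45,.32],[.55,.15,.33],[.52,-.235,.33]])
d=np.r_[0,np.cumsum(np.linalg.norm(np.diff(w,axis=0),axis=1))]
L=np.linspace(0,d[-1],25)[1:]
print(d[-1])
for l in L:
    p=np.array([np.interp(l,d,w[:,i]) for i in range(3)]); print(np.round(Rt.T@(p-s['tcp_pos'])*1000).astype(int).tolist())
im=cv2.imread('pics/top0.png')[170:315,270:370]; cv2.imwrite('pics/topz.png',cv2.resize(im,None,fx=4,fy=4,interpolation=cv2.INTER_CUBIC))
E
python3 b.py
```

```text
[[-0.    -0.954 -0.301  0.077]
 [ 1.    -0.    -0.     0.   ]
 [ 0.    -0.301  0.954 -0.071]
 [ 0.     0.     0.     1.   ]] 429.9978844818482
1.0270514259643688
[-39, -18, -2]
[-77, -36, -5]
[-116, -54, -7]
[-155, -72, -9]
[-193, -91, -12]
[-232, -109, -14]
[-270, -128, -16]
[-299, -159, -17]
[-328, -191, -19]
[-357, -222, -20]
[-386, -254, -21]
[-415, -285, -22]
[-444, -317, -24]
[-473, -348, -25]
[-502, -380, -26]
[-508, -422, -26]
[-515, -464, -26]
[-521, -507, -26]
[-527, -549, -26]
[-534, -591, -26]
[-540, -633, -26]
[-547, -676, -26]
[-553, -718, -26]
[-560, -760, -26]
```

View pics/topz.png

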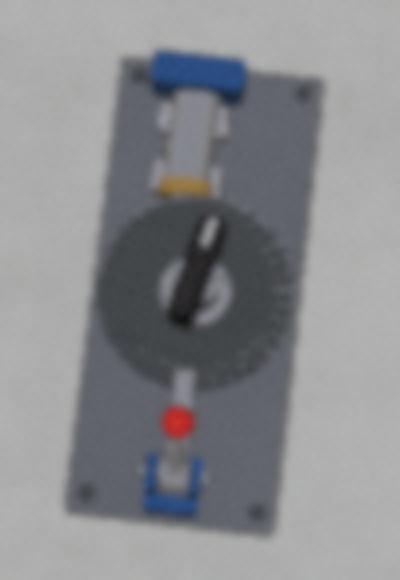

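Request:
play_rows --series '[{"delta_pos":[-77,-36,-5],"turn":[0,0,0],"hand":40},{"delta_pos":[-116,-54,-7],"turn":[0,0,0],"hand":40},{"delta_pos":[-155,-72,-9],"turn":[0,0,0],"hand":40},{"delta_pos":[-193,-91,-12],"turn":[0,0,0],"hand":40},{"delta_pos":[-232,-109,-14],"turn":[0,0,0],"hand":40},{"delta_pos":[-270,-128,-16],"turn":[0,0,0],"hand":40},{"delta_pos":[-310,-170,-18],"turn":[0,0,0],"hand":40},{"delta_pos":[-340,-205,-20],"turn":[0,0,0],"hand":40},{"delta_pos":[-370,-240,-21],"turn":[0,0,0],"hand":40},{"delta_pos":[-405,-275,-22],"turn":[0,0,0],"hand":40},{"delta_pos":[-435,-307,-24],"turn":[0,0,0],"hand":40},{"delta_pos":[-468,-343,-25],"turn":[0,0,0],"hand":40},{"delta_pos":[-502,-380,-26],"turn":[0,0,0],"hand":40},{"delta_pos":[-510,-428,-26],"turn":[0,0,0],"hand":40},{"delta_pos":[-517,-475,-26],"turn":[0,0,0],"hand":40},{"delta_pos":[-524,-523,-26],"turn":[0,0,0],"hand":40},{"delta_pos":[-531,-571,-26],"turn":[0,0,0],"hand":40},{"delta_pos":[-539,-619,-26],"turn":[0,0,0],"hand":40},{"delta_pos":[-546,-667,-26],"turn":[0,0,0],"hand":40},{"delta_pos":[-553,-713,-26],"turn":[0,0,0],"hand":40}]'

```text
clock: 3.2
tcp_pos: [0.5236, -0.1894, 0.3301]
ee_rot: [0.36, 3.12, -0.0]
ft_force: [0.9, -0.3, 0.5]
grip_width: 0.0402
```

Request:
play_rows --series '[{"delta_pos":[7,-48,0],"turn":[0,0,0],"hand":40},{"delta_pos":[7,-48,0],"turn":[0,0,0],"hand":40}]'

```text
clock: 3.4
tcp_pos: [0.5041, -0.2394, 0.3301]
ee_rot: [0.367, 3.12, -0.002]
ft_force: [0.0, 1.0, -0.4]
grip_width: 0.0402
```

```bash
cat > c.py <<'E'
from h import *
n='wrist'; s=state(); print(s['clock'],s['tcp_pos'],s['moment'])
im=eyes.grab_frame(n); cv2.imwrite(f'pics/w1.png',im)
C=cam(n)
for q,z in [('knob_grip',.099),('pawl_ball',.119)]:
    for e in landmark_of(n,q)[:1]: print(n,q,round(e['p'],2),np.round(e['position'],1),onplane(n,e['position'],z,C).round(4))
E
python3 c.py
```

```text
3.4 [ 0.5041426  -0.23944412  0.33013663] [ 0.01181109 -0.04780057 -0.01245412]
wrist knob_grip 0.65 [328. 255.] [ 0.5374 -0.2409  0.099 ]
wrist pawl_ball 0.55 [318.8 156. ] [ 0.4623 -0.2297  0.119 ]
```

View pics/w1.png

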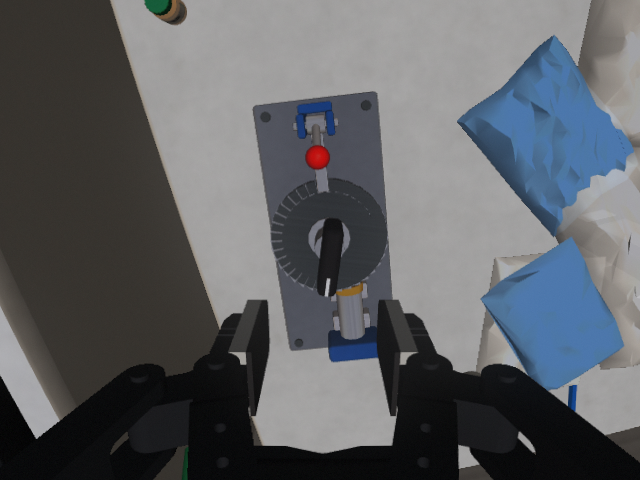

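```bash
cat > d.py <<'E'
from h import *
C=cam('wrist')
im=cv2.imread('pics/w1.png')[90:360,245:400]; z=cv2.resize(im,None,fx=4,fy=4,interpolation=cv2.INTER_CUBIC); 
cv2.imwrite('pics/w1z.png',cv2.convertScaleAbs(z[440:860],alpha=1.6,beta=20))
def yaw(a,b,z):
    p=onplane('wrist',a,z,C);q=onplane('wrist',b,z,C);print(p.round(4),q.round(4),np.linalg.norm(q-p).round(4),np.degrees(np.arctan2(*(q-p)[[1,0]])).round(2))
yaw((254,107),(291,350),.012)
yaw((376,92),(254,107),.012)
yaw((333,222),(326,293),.116)
E
python3 d.py
```

```text
[ 0.4205 -0.276   0.012 ] [ 0.663  -0.3054  0.012 ] 0.2442 -6.9
[ 0.4327 -0.1697  0.012 ] [ 0.4205 -0.276   0.012 ] 0.107 -96.53
[ 0.5096 -0.228   0.116 ] [ 0.5606 -0.2449  0.116 ] 0.0537 -18.27
```

View pics/w1z.png

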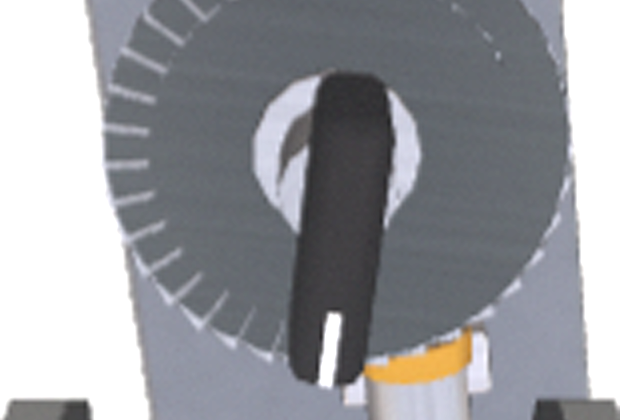

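```bash
cat >> d.py <<'E'
print('--')
yaw((333.2,229.5),(326.5,296),.116)
# ring ellipse
for c in [(329,236)]: print(onplane('wrist',c,.054,C))
# overlay prediction
def draw(o,yw,w,fn):
    im=cv2.imread('pics/w1.png'); c=lambda a:np.array([[np.cos(a),-np.sin(a)],[np.sin(a),np.cos(a)]])
    def poly(P,a,col):
        W=[np.r_[np.array(o)+c(a)@np.array(p[:2]),p[2]] for p in P]
        cv2.polylines(im,[np.round(proj('wrist',W,C)*16).astype(int)],True,col,1,cv2.LINE_AA,4)
    poly([(-.115,-.055,.012),(.132,-.055,.012),(.132,.055,.012),(-.115,.055,.012)],yw,(0,255,0))
    poly([(-.026,-.007,.116),(.026,-.007,.116),(.026,.007,.116),(-.026,.007,.116)],yw-w,(0,255,255))
    t=np.linspace(0,6.28,60); poly([(.05*np.cos(a),.05*np.sin(a),.054) for a in t],yw,(255,0,255))
    u=proj('wrist',[np.r_[np.array(o)+c(yw)@np.array([-.076,0]),.119]],C)[0]; cv2.circle(im,tuple(int(v) for v in u),10,(255,255,0),1)
    cv2.imwrite(fn,cv2.resize(im[80:365,230:410],None,fx=3,fy=3,interpolation=cv2.INTER_CUBIC)[:600*2])
draw((.5385,-.238),np.radians(-6.8),np.radians(11),'pics/o1.png')
E
python3 d.py; python3 -c "
import cv2;i=cv2.imread('pics/o1.png');print(i.shape);cv2.imwrite('pics/o1b.png',cv2.resize(i,None,fx=.7,fy=.7,interpolation=cv2.INTER_AREA))"
```

```text
[ 0.4205 -0.276   0.012 ] [ 0.663  -0.3054  0.012 ] 0.2442 -6.9
[ 0.4327 -0.1697  0.012 ] [ 0.4205 -0.276   0.012 ] 0.107 -96.53
[ 0.5096 -0.228   0.116 ] [ 0.5606 -0.2449  0.116 ] 0.0537 -18.27
--
[ 0.5149 -0.2291  0.116 ] [ 0.563  -0.2451  0.116 ] 0.0507 -18.35
[ 0.53786714 -0.23647909  0.054     ]
(855, 540, 3)
```

View pics/o1b.png

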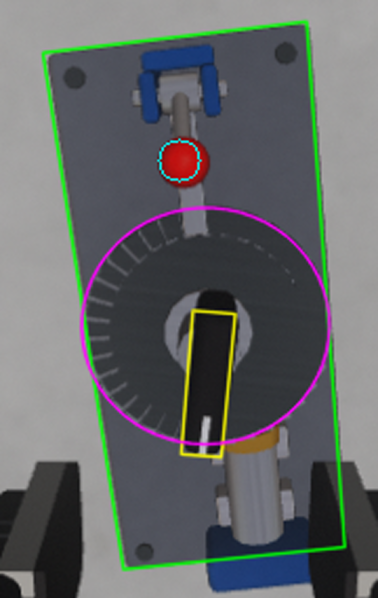

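```bash
cat > g.py <<'E'
from h import *
import sys
def plan(p,yawy,verbose=True):
    s=state(); Rt=R.from_rotvec(s['ee_rot']).as_matrix()
    y=np.radians(yawy); Y=np.array([np.cos(y),np.sin(y),0]);Z=np.array([0,0,-1.]);X=np.cross(Y,Z)
    G=np.c_[X,Y,Z]
    print('dpos',np.round(Rt.T@(np.array(p)-s['tcp_pos'])*1000,1),'turn',np.degrees(R.from_matrix(Rt.T@G).as_rotvec()).round(2),'yawy now',np.degrees(np.arctan2(Rt[1,1],Rt[0,1])).round(2),'clk',s['clock'],'q6',s['q'][5].round(2),'F',s['ft_force'].round(2),'M',s['moment'].round(3),'tcp',s['tcp_pos'].round(4),'w',s['grip_width'].round(4))
if __name__=='__main__': a=list(map(float,sys.argv[1:])); plan(a[:3],a[3])
E
python3 g.py .538 -.2375 .156 71.5
```

```text
Traceback (most recent call last):
  File "g.py", line 8, in <module>
    if __name__=='__main__': a=list(map(float,sys.argv[1:])); plan(a[:3],a[3])
                                                              ~~~~^^^^^^^^^^^^
  File "g.py", line 7, in plan
    print('dpos',np.round(Rt.T@(np.array(p)-s['tcp_pos'])*1000,1),'turn',np.degrees(R.from_matrix(Rt.T@G).as_rotvec()).round(2),'yawy now',np.degrees(np.arctan2(Rt[1,1],Rt[0,1])).round(2),'clk',s['clock'],'q6',s['q'][5].round(2),'F',s['ft_force'].round(2),'M',s['moment'].round(3),'tcp',s['tcp_pos'].round(4),'w',s['grip_width'].round(4))
                                                                                                                                                                                                                                                                                                                         ^^^^^^^^^^^^^^^^^^^^^
AttributeError: 'float' object has no attribute 'round'
```

```bash
sed -i "s/s\['grip_width'\].round(4)/round(s['grip_width'],4)/" g.py; python3 g.py .538 -.2375 .156 71.5
```

```text
dpos [-32.    4.5 174.1] turn [0.01 0.03 5.25] yawy now 76.75 clk 3.55 q6 -1.83 F [ 0.61 -0.73 -0.22] M [-0.01   0.051  0.022] tcp [ 0.5057 -0.2346  0.3301] w 0.0399
```

Request:
play_rows --series '[{"delta_pos":[-20,4,40],"turn":[0,0,5.25],"hand":40},{"delta_pos":[-32,4.5,80],"turn":[0,0,5.25],"hand":40},{"delta_pos":[-32,4.5,110],"turn":[0,0,5.25],"hand":40},{"delta_pos":[-32,4.5,120],"turn":[0,0,5.25],"hand":40},{"delta_pos":[-32,4.5,120],"turn":[0,0,5.25],"hand":40}]'

```text
clock: 4.05
tcp_pos: [0.5377, -0.236, 0.2092]
ee_rot: [-0.502, -3.099, -0.002]
ft_force: [0.4, 0.1, 1.0]
grip_width: 0.0401
```

```bash
python3 g.py .538 -.2375 .156 71.5; python3 - <<'E'
from h import *
im=eyes.grab_frame('wrist'); cv2.imwrite('pics/w2.png',im)
E
```

```text
dpos [-0.8 -1.3 53.2] turn [ 0.04 -0.12  0.09] yawy now 71.59 clk 4.05 q6 -1.72 F [0.44 0.11 1.03] M [ 0.009  0.03  -0.064] tcp [ 0.5377 -0.236   0.2092] w 0.0401
```

View pics/w2.png

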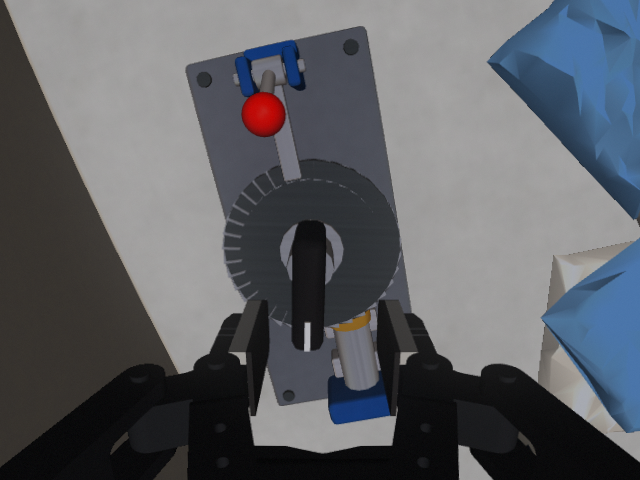

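```bash
cat > e.py <<'E'
from h import *
im=cv2.imread('pics/w2.png')[210:360,260:360]; z=cv2.resize(im,None,fx=4,fy=4,interpolation=cv2.INTER_CUBIC)
z=cv2.convertScaleAbs(z,alpha=2.5,beta=20)
cv2.imwrite('pics/w2z.png',z)
E
python3 e.py
```

```text
(no output)
```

View pics/w2z.png

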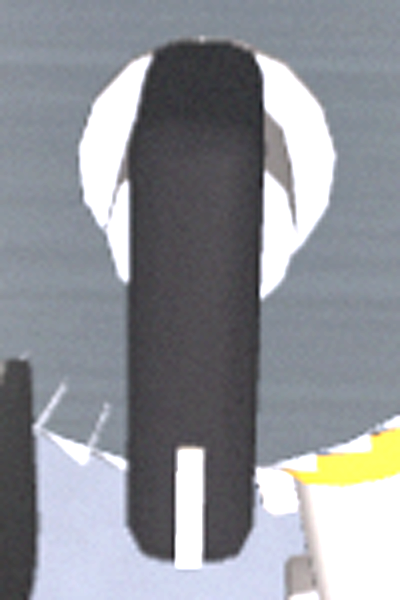

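```bash
python3 - <<'E'
from h import *
C=cam('wrist')
a=onplane('wrist',(309.4,245),.116,C);b=onplane('wrist',(307.5,350),.116,C)
print(a,b,(a+b)/2,np.linalg.norm(b-a),np.degrees(np.arctan2(*(b-a)[[1,0]])))
E
python3 g.py .5368 -.2385 .156 71.2
```

```text
[ 0.51670116 -0.2349595   0.116     ] [ 0.56293693 -0.25178247  0.116     ] [ 0.53981904 -0.24337098  0.116     ] 0.04920120937661755 -19.99399753706457
dpos [ 0.9 -2.2 54.6] turn [0.02 0.01 0.37] yawy now 71.57 clk 4.1 q6 -1.72 F [ 0.38 -0.8   0.74] M [ 0.012 -0.047  0.016] tcp [ 0.5383 -0.2367  0.2106] w 0.0403
```

```bash
python3 - <<'E'
from h import *
C=cam('wrist')
p=[onplane('wrist',x,.012,C) for x in [(187,67),(365,27),(281,405)]]
yw=np.arctan2(*(p[2]-p[0])[[1,0]]); print(np.degrees(yw),np.degrees(np.arctan2(*(p[1]-p[0])[[1,0]]))-90)
yw=np.radians(-7); Q=np.array([[np.cos(yw),-np.sin(yw)],[np.sin(yw),np.cos(yw)]])
for a,l in zip(p,[(-.115,-.055),(-.115,.055),(.132,-.055)]): print(a[:2]-Q@np.array(l))
E
python3 g.py .5385 -.2425 .156 71
```

```text
-6.883285605247223 -6.907614109696112
[ 0.5404297  -0.24166365]
[ 0.53998765 -0.24383774]
[ 0.5392017 -0.2410086]
dpos [-2.  -5.5 54.6] turn [0.02 0.01 0.57] yawy now 71.57 clk 4.1 q6 -1.72 F [ 0.38 -0.8   0.74] M [ 0.012 -0.047  0.016] tcp [ 0.5383 -0.2367  0.2106] w 0.0403
```

Request:
play_rows --series '[{"delta_pos":[-2.5,-5.3,15],"turn":[0,0,0.4],"hand":40},{"delta_pos":[-2.5,-5.3,35],"turn":[0,0,0.4],"hand":40},{"delta_pos":[-2.5,-5.3,54],"turn":[0,0,0.4],"hand":40},{"delta_pos":[-2.5,-5.3,54],"turn":[0,0,0.4],"hand":40},{"delta_pos":[-2.5,-5.3,54],"turn":[0,0,0.4],"hand":40}]'

```text
clock: 4.6
tcp_pos: [0.5393, -0.2427, 0.1574]
ee_rot: [0.514, 3.098, 0.0]
ft_force: [-0.1, 0.1, 1.0]
grip_width: 0.0402
```

```bash
python3 g.py .539 -.2423 .156 71.2; python3 - <<'E'
from h import *
im=eyes.grab_frame('wrist'); cv2.imwrite('pics/w3.png',im)
E
```

```text
dpos [0.5 0.3 1.4] turn [ 0.02  0.05 -0.04] yawy now 71.16 clk 4.6 q6 -1.72 F [-0.13  0.06  0.95] M [-0.01   0.044  0.002] tcp [ 0.5393 -0.2427  0.1574] w 0.0402
```

View pics/w3.png

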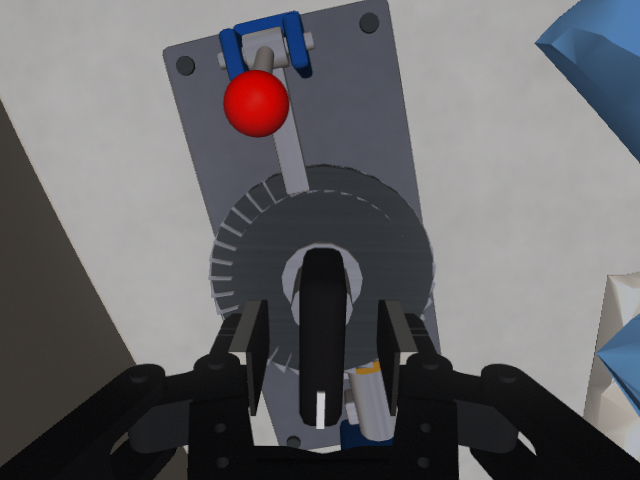

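Request:
play_rows --force 30 --series '[{"delta_pos":[0,0,1],"turn":[0,0,0],"hand":10},{"delta_pos":[0,0,1],"turn":[0,0,0],"hand":10},{"delta_pos":[0,0,1],"turn":[0,0,0],"hand":10},{"delta_pos":[0,0,1],"turn":[0,0,0],"hand":10}]'

```text
clock: 5.05
tcp_pos: [0.5402, -0.2434, 0.158]
ee_rot: [0.513, 3.096, -0.002]
ft_force: [-1.5, -3.1, 6.9]
grip_width: 0.0136
```

```bash
cat > m.py <<'E'
from h import *
import sys
n=int(sys.argv[1]) if len(sys.argv)>1 else 4
J=[];M=[];F=[]
for i in range(n):
    s=state(); J.append(s['joint_efforts']);M.append(s['moment']);F.append(s['ft_force']); 
    if i<n-1: eyes.grab_frame('wrist')
s=state();Rt=R.from_rotvec(s['ee_rot']).as_matrix()
y=np.degrees(np.arctan2(Rt[1,1],Rt[0,1]))
print('clk',round(s['clock'],2),'yawy',y.round(2),'wheel',np.radians(-6.9+90-y).round(3),'w',round(s['grip_width'],4),'tcp',np.round(s['tcp_pos'],4),'q6',s['q'][5].round(2))
print('J6',np.round([j[5] for j in J],3),'Mz',np.round([m[2] for m in M],3),'mean',np.mean(M,0).round(3),'F',np.mean(F,0).round(2))
E
python3 m.py
```

```text
clk 5.2 yawy 71.17 wheel 0.208 w 0.0136 tcp [ 0.5402 -0.2434  0.1579] q6 -1.72
J6 [0.024 0.024 0.024 0.024] Mz [ 0.028 -0.041  0.032  0.029] mean [-0.42   0.222  0.012] F [-1.29 -2.8   6.86]
```

Request:
play_rows --series '[{"delta_pos":[0,0,0],"turn":[0,0,3],"hand":10},{"delta_pos":[0,0,0],"turn":[0,0,6],"hand":10},{"delta_pos":[0,0,0],"turn":[0,0,9],"hand":10},{"delta_pos":[0,0,0],"turn":[0,0,12],"hand":10},{"delta_pos":[0,0,0],"turn":[0,0,12],"hand":10}]'

```text
clock: 5.7
tcp_pos: [0.5399, -0.244, 0.1581]
ee_rot: [0.837, 3.024, -0.002]
ft_force: [-2.0, -7.5, -7.1]
grip_width: 0.0137
```

```bash
python3 m.py
```

```text
clk 5.85 yawy 59.18 wheel 0.418 w 0.0136 tcp [ 0.5399 -0.2439  0.1581] q6 -1.51
J6 [1.46  0.593 0.181 0.059] Mz [-0.009  0.013 -0.002 -0.008] mean [-1.116e+00  3.540e-01 -1.000e-03] F [-2.26 -7.11 -7.11]
```

Request:
play_rows --series '[{"delta_pos":[-0.5,-0.9,0],"turn":[0,0,3],"hand":10},{"delta_pos":[-0.5,-0.9,0],"turn":[0,0,6],"hand":10},{"delta_pos":[-0.5,-0.9,0],"turn":[0,0,9],"hand":10},{"delta_pos":[-0.5,-0.9,0],"turn":[0,0,10],"hand":10},{"delta_pos":[-0.5,-0.9,0],"turn":[0,0,10],"hand":10},{"delta_pos":[-0.5,-0.9,0],"turn":[0,0,10],"hand":10}]'

```text
clock: 6.45
tcp_pos: [0.5396, -0.2447, 0.158]
ee_rot: [1.093, 2.942, -0.001]
ft_force: [-1.9, 5.3, -3.2]
grip_width: 0.0138
```

```bash
python3 m.py 5
```

```text
clk 6.65 yawy 49.24 wheel 0.591 w 0.0131 tcp [ 0.5396 -0.2447  0.158 ] q6 -1.34
J6 [ 0.086 -0.03  -0.007  0.004  0.008] Mz [-0.073  0.034 -0.051 -0.008  0.015] mean [ 0.789  0.317 -0.017] F [-1.62  4.76 -3.39]
```

Request:
play_rows --series '[{"delta_pos":[0.1,0.3,0],"turn":[0,0,3],"hand":10},{"delta_pos":[0.1,0.3,0],"turn":[0,0,6],"hand":10},{"delta_pos":[0.1,0.3,0],"turn":[0,0,9],"hand":10},{"delta_pos":[0.1,0.3,0],"turn":[0,0,10],"hand":10},{"delta_pos":[0.1,0.3,0],"turn":[0,0,10],"hand":10},{"delta_pos":[0.1,0.3,0],"turn":[0,0,10],"hand":10}]'

```text
clock: 7.25
tcp_pos: [0.5393, -0.2449, 0.158]
ee_rot: [1.344, 2.837, -0.002]
ft_force: [-5.7, -3.1, -4.5]
grip_width: 0.0132
```

```bash
python3 m.py 5
```

```text
clk 7.45 yawy 39.3 wheel 0.764 w 0.0134 tcp [ 0.5393 -0.2449  0.1581] q6 -1.16
J6 [0.091 0.046 0.035 0.032 0.032] Mz [0.003 0.016 0.04  0.053 0.002] mean [-0.675  0.837  0.023] F [-5.3  -3.15 -4.34]
```

Request:
play_rows --series '[{"delta_pos":[0,-0.3,0],"turn":[0,0,3],"hand":10},{"delta_pos":[0,-0.3,0],"turn":[0,0,6],"hand":10},{"delta_pos":[0,-0.3,0],"turn":[0,0,9],"hand":10},{"delta_pos":[0,-0.3,0],"turn":[0,0,10],"hand":10},{"delta_pos":[0,-0.3,0],"turn":[0,0,10],"hand":10},{"delta_pos":[0,-0.3,0],"turn":[0,0,10],"hand":10}]'

```text
clock: 8.05
tcp_pos: [0.5388, -0.2452, 0.158]
ee_rot: [1.584, 2.71, -0.002]
ft_force: [-4.5, -2.1, -3.4]
grip_width: 0.0137
```

```bash
python3 m.py 5
```

```text
clk 8.25 yawy 29.4 wheel 0.937 w 0.0137 tcp [ 0.5388 -0.2452  0.158 ] q6 -0.99
J6 [0.132 0.119 0.125 0.127 0.127] Mz [0.057 0.115 0.135 0.141 0.167] mean [-0.395  0.836  0.123] F [-5.11 -2.05 -3.85]
```

Request:
play_rows --series '[{"delta_pos":[0,-0.3,0],"turn":[0,0,3],"hand":10},{"delta_pos":[0,-0.3,0],"turn":[0,0,6],"hand":10},{"delta_pos":[0,-0.3,0],"turn":[0,0,9],"hand":10},{"delta_pos":[0,-0.3,0],"turn":[0,0,10],"hand":10},{"delta_pos":[0,-0.3,0],"turn":[0,0,10.3],"hand":10},{"delta_pos":[0,-0.3,0],"turn":[0,0,10.3],"hand":10}]'

```text
clock: 8.85
tcp_pos: [0.5382, -0.2455, 0.158]
ee_rot: [1.819, 2.559, -0.002]
ft_force: [-5.8, -0.6, -3.8]
grip_width: 0.0133
```

```bash
python3 m.py 6
```

```text
clk 9.1 yawy 19.2 wheel 1.115 w 0.0136 tcp [ 0.5382 -0.2455  0.158 ] q6 -0.81
J6 [0.437 0.309 0.261 0.248 0.245 0.245] Mz [0.263 0.268 0.187 0.245 0.26  0.201] mean [-0.286  0.834  0.237] F [-5.31 -1.37 -3.33]
```

Request:
play_rows --series '[{"delta_pos":[0,0,0],"turn":[0,0,0],"hand":40},{"delta_pos":[0,0,0],"turn":[0,0,0],"hand":40},{"delta_pos":[0,0,0],"turn":[0,0,0],"hand":40},{"delta_pos":[0,0,0],"turn":[0,0,0],"hand":40},{"delta_pos":[0,0,-20],"turn":[0,0,0],"hand":40},{"delta_pos":[0,0,-45],"turn":[0,0,0],"hand":40},{"delta_pos":[0,0,-65],"turn":[0,0,0],"hand":40},{"delta_pos":[0,0,-65],"turn":[0,0,0],"hand":40},{"delta_pos":[0,0,-65],"turn":[0,0,0],"hand":40},{"delta_pos":[0,0,-65],"turn":[0,0,0],"hand":20},{"delta_pos":[0,0,-65],"turn":[0,0,0],"hand":0},{"delta_pos":[0,0,-65],"turn":[0,0,0],"hand":0}]'

```text
clock: 10.3
tcp_pos: [0.5379, -0.2452, 0.2223]
ee_rot: [1.819, 2.56, -0.003]
ft_force: [-0.5, 0.2, 0.4]
grip_width: 0.0001
```

```bash
python3 m.py 2;python3 - <<'E'
from h import *
im=eyes.grab_frame('wrist'); cv2.imwrite('pics/w4.png',im)
E
```

```text
clk 10.35 yawy 19.2 wheel 1.115 w 0.0002 tcp [ 0.538  -0.2452  0.2224] q6 -0.81
J6 [-0.001 -0.001] Mz [-0.011  0.007] mean [-0.017  0.012 -0.002] F [-0.68  0.37  0.37]
```

View pics/w4.png

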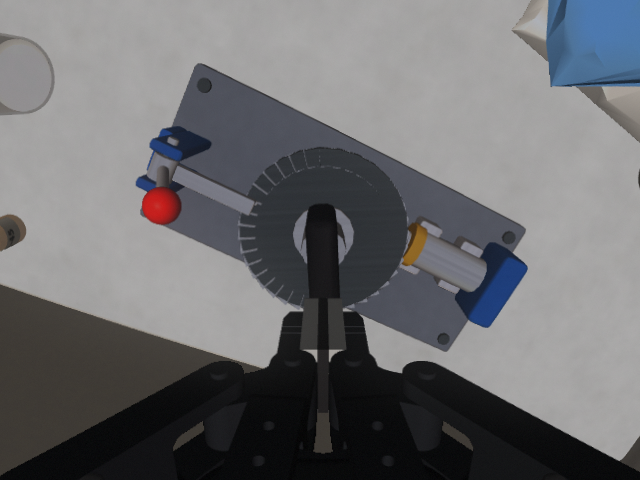

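```bash
python3 - <<'E'
from h import *
C=cam('wrist')
print(onplane('wrist',(161,205),.119,C), landmark_of('wrist','pawl_ball')[:1])
p=[onplane('wrist',x,.012,C) for x in [(199,65),(525,229),(447,350)]]
print(p, np.degrees(np.arctan2(*(p[1]-p[0])[[1,0]])))
E
python3 g.py .4963 -.2383 .2224 83.1
```

```text
[ 0.4622285  -0.23359224  0.119     ] [{'position': [162.8, 202.4], 'p': 0.61}]
[array([ 0.43288308, -0.17585034,  0.012     ]), array([ 0.67352757, -0.20462157,  0.012     ]), array([ 0.66130381, -0.31052972,  0.012     ])] -6.817867491876463
dpos [ 20.3 -37.1   0.3] turn [ -0.09   0.1  -63.89] yawy now 19.21 clk 10.45 q6 -0.81 F [-0.28  1.59 -0.35] M [ 0.043 -0.058 -0.029] tcp [ 0.5381 -0.2453  0.2227] w -0.0001
```

Request:
play_rows --series '[{"delta_pos":[3,-5,0],"turn":[0,0,-8],"hand":0},{"delta_pos":[5,-10,0],"turn":[0,0,-16],"hand":0},{"delta_pos":[8,-14,0],"turn":[0,0,-24],"hand":0},{"delta_pos":[10,-19,0],"turn":[0,0,-32],"hand":0},{"delta_pos":[13,-23,0],"turn":[0,0,-40],"hand":0},{"delta_pos":[15,-28,0],"turn":[0,0,-48],"hand":0},{"delta_pos":[18,-33,0],"turn":[0,0,-56],"hand":0},{"delta_pos":[20.5,-37.5,0],"turn":[0,0,-63.9],"hand":0},{"delta_pos":[20.5,-37.5,0],"turn":[0,0,-63.9],"hand":0},{"delta_pos":[20.5,-37.5,0],"turn":[0,0,-63.9],"hand":0}]'

```text
clock: 11.45
tcp_pos: [0.4961, -0.2383, 0.2227]
ee_rot: [0.196, 3.135, -0.004]
ft_force: [-0.2, 0.9, 0.2]
grip_width: 0.0001
```

```bash
python3 g.py .4958 -.238 .173 83.1;python3 - <<'E'
from h import *
im=eyes.grab_frame('wrist'); cv2.imwrite('pics/w5.png',im)
E
```

```text
dpos [ 0.4  0.4 49.7] turn [-0.13  0.05 -0.25] yawy now 82.85 clk 11.45 q6 -1.95 F [-0.15  0.89  0.21] M [ 0.012  0.003 -0.009] tcp [ 0.4961 -0.2383  0.2227] w 0.0001
```

View pics/w5.png

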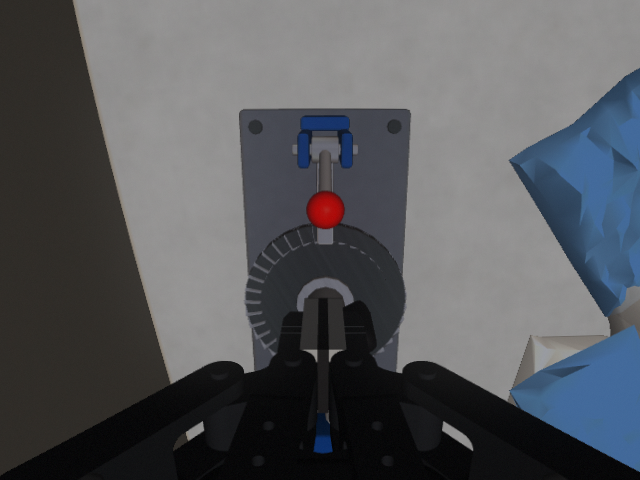

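Request:
play_rows --series '[{"delta_pos":[0,0,20],"turn":[0,0,0],"hand":0},{"delta_pos":[0,0,40],"turn":[0,0,0],"hand":0},{"delta_pos":[0,0,50],"turn":[0,0,0],"hand":0},{"delta_pos":[0,0,50],"turn":[0,0,0],"hand":0},{"delta_pos":[6,0,50],"turn":[0,0,0],"hand":0},{"delta_pos":[12,0,50],"turn":[0,0,0],"hand":0},{"delta_pos":[18,0,50],"turn":[0,0,0],"hand":0},{"delta_pos":[24,0,50],"turn":[0,0,0],"hand":0},{"delta_pos":[30,0,50],"turn":[0,0,0],"hand":0},{"delta_pos":[36,0,50],"turn":[0,0,0],"hand":0},{"delta_pos":[42,0,50],"turn":[0,0,0],"hand":0},{"delta_pos":[48,0,50],"turn":[0,0,0],"hand":0},{"delta_pos":[54,0,50],"turn":[0,0,0],"hand":0},{"delta_pos":[60,0,50],"turn":[0,0,0],"hand":0},{"delta_pos":[62,0,50],"turn":[0,0,0],"hand":0},{"delta_pos":[62,0,50],"turn":[0,0,0],"hand":0}]'

```text
clock: 13.1
tcp_pos: [0.4345, -0.2308, 0.1727]
ee_rot: [0.196, 3.135, -0.004]
ft_force: [1.4, 0.2, -0.2]
grip_width: 0.0001
```

```bash
python3 g.py .4958 -.238 .173 83.1;python3 - <<'E'
from h import *
im=eyes.grab_frame('wrist'); cv2.imwrite('pics/w6.png',im)
im=eyes.grab_frame('side'); cv2.imwrite('pics/s6.png',cv2.resize(im[200:340,200:480],None,fx=2.5,fy=2.5))
E
```

```text
dpos [-61.7   0.5  -0.3] turn [-0.13  0.05 -0.25] yawy now 82.85 clk 13.1 q6 -1.99 F [ 1.36  0.16 -0.23] M [-0.003  0.024 -0.03 ] tcp [ 0.4345 -0.2308  0.1727] w 0.0001
```

View pics/w6.png

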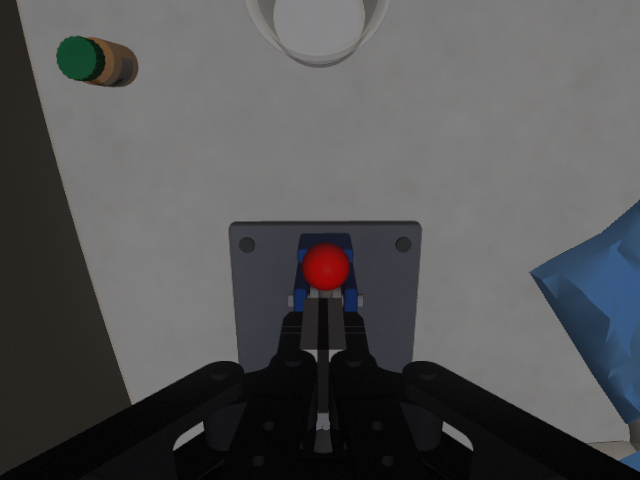

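View pics/s6.png

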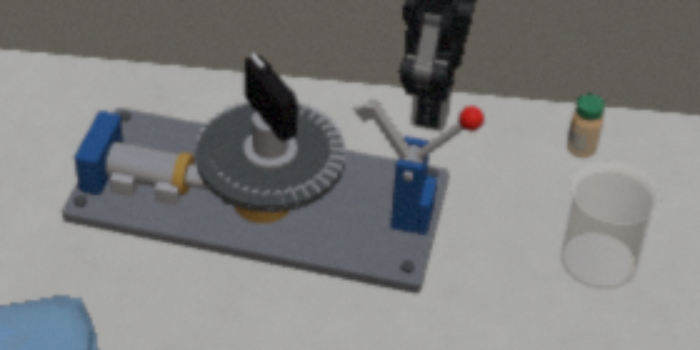

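Pawl is thrown back (ball at (326,267) in wrist view, nose raised in side view). I lift off and go back over the knob.

Request:
play_rows --series '[{"delta_pos":[-4,0,-10],"turn":[0,0,0],"hand":0},{"delta_pos":[-6,0,-35],"turn":[0,0,0],"hand":0},{"delta_pos":[-10,0,-50],"turn":[0,0,0],"hand":20},{"delta_pos":[-45,0,-52],"turn":[0,0,8],"hand":40},{"delta_pos":[-80,0,-52],"turn":[0,0,16],"hand":40},{"delta_pos":[-103,0,-52],"turn":[0,0,24],"hand":40},{"delta_pos":[-105.2,-0.4,-52],"turn":[0,0,32],"hand":40},{"delta_pos":[-105.2,-0.4,-52],"turn":[0,0,40],"hand":40},{"delta_pos":[-105.2,-0.4,-52],"turn":[0,0,40],"hand":40},{"delta_pos":[-105.2,-0.4,-52],"turn":[0,0,40],"hand":40}]'

```text
clock: 14.2
tcp_pos: [0.5395, -0.2442, 0.2253]
ee_rot: [1.249, 2.88, -0.003]
ft_force: [-0.1, 0.4, -0.1]
grip_width: 0.0402
```

```bash
python3 g.py .5388 -.2435 .157 43;python3 - <<'E'
from h import *
im=eyes.grab_frame('wrist'); cv2.imwrite('pics/w7.png',im)
E
```

```text
dpos [ 1.2  0.1 68.3] turn [-0.05  0.16  0.12] yawy now 43.12 clk 14.2 q6 -1.23 F [-0.15  0.36 -0.12] M [ 0.018 -0.018 -0.053] tcp [ 0.5395 -0.2442  0.2253] w 0.0402
```

View pics/w7.png

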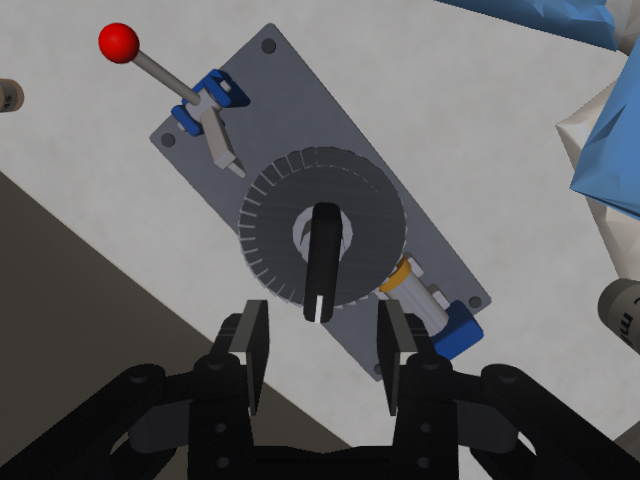

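```bash
python3 - <<'E'
from h import *
C=cam('wrist')
im=cv2.imread('pics/w7.png')[190:330,280:370]; z=cv2.resize(im,None,fx=4,fy=4,interpolation=cv2.INTER_CUBIC)
cv2.imwrite('pics/w7z.png',cv2.convertScaleAbs(z,alpha=2.5,beta=20))
a=onplane('wrist',(325.5,223),.116,C);b=onplane('wrist',(318,321),.116,C)
print(a,b,(a+b)/2,np.linalg.norm(b-a),np.degrees(np.arctan2(*(b-a)[[1,0]])))
E
```

```text
[ 0.52261636 -0.22410019  0.116     ] [ 0.552826   -0.26141561  0.116     ] [ 0.53772118 -0.2427579   0.116     ] 0.04801107952098006 -51.0072294141829
```

View pics/w7z.png

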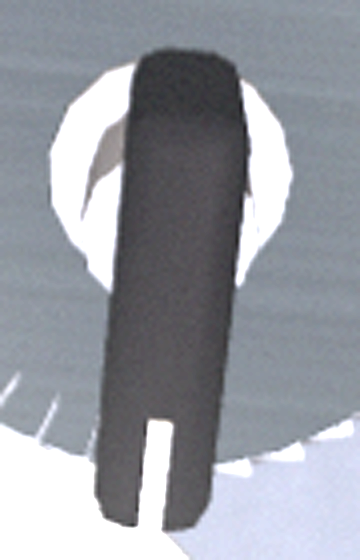

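Request:
play_rows --series '[{"delta_pos":[1,0,20],"turn":[0,0,4],"hand":40},{"delta_pos":[1,0,45],"turn":[0,0,4],"hand":40},{"delta_pos":[1,0,67],"turn":[0,0,4],"hand":40},{"delta_pos":[1,0,67],"turn":[0,0,4],"hand":40},{"delta_pos":[1,0,67],"turn":[0,0,4],"hand":10},{"delta_pos":[1,0,67],"turn":[0,0,4],"hand":10},{"delta_pos":[1,0,67],"turn":[0,0,4],"hand":10},{"delta_pos":[1,0,67],"turn":[0,0,4],"hand":10}]'

```text
clock: 15.05
tcp_pos: [0.5389, -0.2443, 0.1595]
ee_rot: [1.347, 2.834, -0.004]
ft_force: [-3.1, -5.6, -2.3]
grip_width: 0.0135
```

```bash
python3 m.py 3
```

```text
clk 15.15 yawy 39.15 wheel 0.767 w 0.0135 tcp [ 0.5389 -0.2443  0.1595] q6 -1.16
J6 [0.025 0.026 0.026] Mz [ 0.008 -0.018  0.053] mean [-0.755  0.405  0.014] F [-2.94 -5.46 -2.68]
```

Request:
play_rows --series '[{"delta_pos":[0,0,0],"turn":[0,0,-4],"hand":10},{"delta_pos":[0,0.1,0],"turn":[0,0,-8],"hand":10},{"delta_pos":[0,0.2,0],"turn":[0,0,-12],"hand":10},{"delta_pos":[0,0.3,0],"turn":[0,0,-16],"hand":10},{"delta_pos":[0,0.4,0],"turn":[0,0,-20],"hand":10},{"delta_pos":[0,0.5,0],"turn":[0,0,-24],"hand":10},{"delta_pos":[0,0.6,0],"turn":[0,0,-28],"hand":10},{"delta_pos":[0,0.6,0],"turn":[0,0,-32],"hand":10},{"delta_pos":[0,0.6,0],"turn":[0,0,-36],"hand":10},{"delta_pos":[0,0.6,0],"turn":[0,0,-40],"hand":10},{"delta_pos":[0,0.6,0],"turn":[0,0,-42.5],"hand":10},{"delta_pos":[0,0.6,0],"turn":[0,0,-42.5],"hand":10},{"delta_pos":[0,0.6,0],"turn":[0,0,-42.5],"hand":10}]'

```text
clock: 16.45
tcp_pos: [0.5397, -0.2429, 0.1597]
ee_rot: [0.228, 3.131, -0.004]
ft_force: [7.2, 11.2, -19.7]
grip_width: 0.0136
```

```bash
python3 m.py 5
```

```text
clk 16.65 yawy 81.68 wheel 0.025 w 0.0133 tcp [ 0.5397 -0.2429  0.1597] q6 -1.9
J6 [-0.162 -0.056 -0.03  -0.023 -0.022] Mz [-0.015  0.015 -0.013  0.024 -0.002] mean [ 1.644 -1.301  0.002] F [  7.34  10.44 -19.72]
```

Request:
play_rows --series '[{"delta_pos":[0,0.7,0],"turn":[0,0,-1],"hand":10},{"delta_pos":[0,0.7,0],"turn":[0,0,-1],"hand":10},{"delta_pos":[0,0.7,0],"turn":[0,0,-1],"hand":40},{"delta_pos":[0,0.7,0],"turn":[0,0,-1],"hand":40},{"delta_pos":[0,0.7,0],"turn":[0,0,-1],"hand":40},{"delta_pos":[0,0.7,-20],"turn":[0,0,-1],"hand":40},{"delta_pos":[0,0.7,-50],"turn":[0,0,-1],"hand":40},{"delta_pos":[0,0.7,-90],"turn":[0,0,-1],"hand":40},{"delta_pos":[0,0.7,-120],"turn":[0,0,-1],"hand":40},{"delta_pos":[0,0.7,-120],"turn":[0,0,-1],"hand":40},{"delta_pos":[0,0.7,-120],"turn":[0,0,-1],"hand":40}]'

```text
clock: 17.75
tcp_pos: [0.5397, -0.242, 0.2807]
ee_rot: [0.2, 3.13, -0.005]
ft_force: [0.2, -0.6, -1.1]
grip_width: 0.04
```

```bash
python3 g.py .5388 -.2435 .157 83.1;python3 - <<'E'
from h import *
im=eyes.grab_frame('wrist'); cv2.imwrite('pics/w8.png',im)
for n in ['top','side']:
    im=eyes.grab_frame(n); cv2.imwrite(f'pics/{n}8.png',im)
    for q in ['sample_bottle','beaker','vial']:
        r=landmark_of(n,q)[:1]; print(n,q,[(np.round(e['position'],1),round(e['p'],2)) for e in r])
E
```

```text
dpos [  1.3  -1.3 123.7] turn [-0.17  0.28 -0.42] yawy now 82.68 clk 17.75 q6 -1.91 F [ 0.19 -0.58 -1.12] M [0.042 0.013 0.008] tcp [ 0.5397 -0.242   0.2807] w 0.04
top sample_bottle []
top beaker [(array([358.6, 346.6]), 0.7)]
top vial [(array([360.6, 347.3]), 0.49)]
side sample_bottle [(array([162.4, 314.7]), 0.65)]
side beaker [(array([433.4, 304.5]), 0.87)]
side vial [(array([429. , 260.4]), 0.53)]
```

View pics/w8.png

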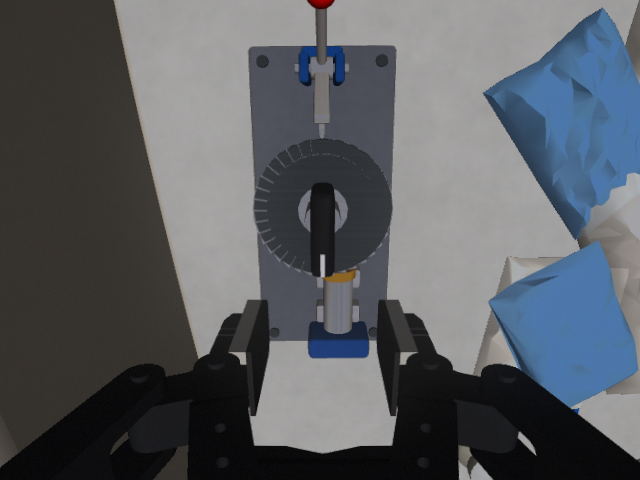

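View pics/side8.png

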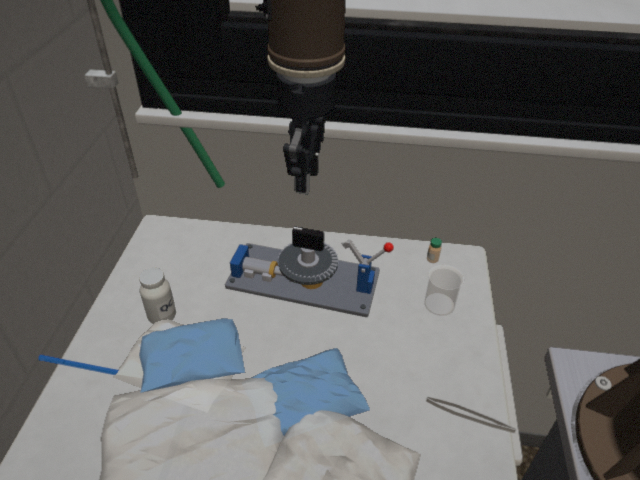

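The wrist view shows the bar along the press axis, running from (322,190) to (322,275). In the side view the pawl is thrown back with the ball at (388,247). The bottle, beaker and vial stand where they were, and the arm is clear.

```bash
python3 - <<'E'
from h import *
print(ticket.job_done(), state()['clock'])
E
```

```text
the job is handed in; nothing more can be done
the job is handed in; nothing more can be done
```

I pressed the die, let the pawl hold the load, threw the pawl back and returned the knob to its open stop. The job is handed in. The last clock reading before hand-in was 17.75 s, against the 51 s limit.

- **Pressing:** I found the knob already one click in, at about 0.21 rad. I wound it to 1.115 rad, just past the click at 1.08 rad. The holding torque there was 0.245 N m, which puts the die at about 21 N, or about 19 N once settled on the click. These loads are worked out from the torque, since the die force is not measured directly.
- **Holding:** I opened the fingers and lifted off. The pawl alone held the load for about a second, and the wrist picture showed it still down in the teeth.
- **Releasing:** I pushed the red ball back about 50 mm with the closed fingers. The side and wrist pictures show the pawl lying back at its stop. The wheel sprang back to about 0.77 rad.
- **Winding back:** I turned the knob back to about 0.01 to 0.02 rad by the gripper's angle, stopping just short of the hard stop. The last wrist picture shows the bar in line with the press.

**Checks that disagreed:**
- My first reading of the knob position was about 5 mm off in y because the arm was still moving; I corrected it before gripping.
- In the last top picture the network missed the bottle and reported the beaker on the vial's position.
- The last side picture shows the bottle, beaker and vial unmoved. At the end the fingers were clear of everything, with about 1 N reading on the wrist, which is noise level.

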